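Hang the padlock back on the snap hook of the lock rack

ROBOT

A 7-joint arm with a two-finger parallel gripper is mounted at the origin on a cart in front of the work surface, level with it; the furniture and walls round the work are solid. World frame = base frame: x ahead of the robot, y to its left, z up, the work surface at z = 0. Lengths are in m, angles in rad, forces in N, time in s.
With the tool pointing down it reaches from about 0.35 to 0.9 m from the base axis. Payload 8.1 kg.
Tool frame: the origin (TCP) lies at the very end of the fingers, on their centre line; the grasp point (between the pads) lies 19 mm behind it; y points along the fingers, x is the direction in which the jaws open and shut, and the axes are right-handed (so a half turn about y gives the same grasp; the last joint's range is limited). The gripper opens to 92 mm and grips with 3 to 60 N. Pads are 19 mm wide; open, the fingers measure 130 mm over their backs; the gripper's body (75 mm by 190 mm) begins 47 mm behind the grasp point.
Start: joints at [-1.306, 0.434, 0.025, 1.573, -0.012, 1.134, -0.075], TCP at [0.225, 0.583, 0.227] pointing down, gripper open.
Joint ranges: [-2.62, 2.62], [-0.44, 2.09], [-1.27, 1.32], [0.08, 2.57], [-1.32, 4.46], [0.12, 2], [-2.74, 2.74]. Speed limits (rad/s): [2.22, 2.22, 3.01, 3.01, 3.14, 3.14, 3.14].

INTERFACE

Orientations are given as a rotation vector (axis times angle).
In Python, from cell import arm, imaging gives the robot as it stands. The module is installed in compiled form; this text tells all that it offers.
- The arm moves only by the tool send_rows, never from a script. Its argument "steps" is a list of rows, each a list of 5 numbers: the opening, from 0 (shut) to 1 (fully open), then the shift along the tool's x, y, z in cm, then the turn about the tool's y in rad. In form: [[jaw, x, y, z, roll], ...]. A call has 1 to 20 rows; each row is the pose to reach, as a shift and turn from the pose commanded when the call began, along the tool's axes at that moment; what a row does not reach only later rows make up. A row lasts 1/8 s, in which the tool goes at most 62.5 mm and 10.7 degrees, less where a joint would pass 70% of its speed; a pose out of reach is approached as far as the arm can. A call with a gripper value outside its range is refused whole. The fingers move at their own pace and stop on an object; "squeeze" is the grip in N (left out, the last holds). Time passes only in rows, so rows that repeat a pose let the fingers close. It gives the time, the measured TCP pose, the force and the opening at its end, in the units of the state.
- arm.observe(): the state, without advancing time (a new reading comes with each control period).
- imaging.get_image(name): name is "scene" or "top"; returns the picture (400x640x3 uint8, blue, green, red); there is no depth.
- imaging.camera_params(name): a dict with "camera_matrix" (3x3 intrinsics, pixels), "position" and "orientation" of the camera in the world. Camera axes: x right, y down, z forward; pixel columns grow to the right and rows downward; lengths in m; the calibration is good to about 2 mm. A picture is of the moment at which its call begins. camera_params takes no time and is no camera call.
- arm.sign_off(): hands the job in, once; it reports no verdict.
The state is a dict: "clock": time; "joints": joint angles; "dq": joint speeds; "joint_efforts": joint torques, N m; "position": TCP position; "ee_rot": TCP orientation; "force": force on the tool from outside, world axes, zero at the start; "ft_torque": the same for the moment, N m; "width": opening from 0.0 (shut) to 1.0 (fully open).
Only numpy, scipy, OpenCV 4.12 (cv2) and the standard library are available. Lean on these libraries where they do the work, as an engineer would, in place of code of your own. Each camera call takes 0.05 s, during which the arm holds its last target.

TASK

Pick up the long-shackle padlock that stands on the bench and press its shackle gently down through the sprung gate of the empty snap hook on the lock rack, until the shackle is in the bowl of the hook and the gate has snapped shut above it. Then tug the padlock straight up against the shut gate with about 10 N to prove that it holds, and let go, so that the padlock hangs from the hook. Leave the short-shackle padlock and the padlock that already hangs there alone.

Things in the scene. Friction and masses are not known exactly. Their poses are not given: they have to be found in the camera images.
- lock_rack: Fixed rack: grey base 150 x 190 x 10 mm, post 62 mm behind the origin, cross arm (top 166 mm high) with two equal rigid snap hooks of 8 mm bar reaching to the front. Origin on the bench under the plate; x to the rear (hooks open to -x), y left, z up. Empty hook: plane y = -60 mm; used one: y = +60 mm. Hook: a J, underside of its bowl 122 mm and hinge ears 165 mm above the bench.
- hook_tip (a point): Top of the rounded upturned tip (8 mm bar) of the empty hook, 147.3 mm above the bench, 19.5 mm in front of the rack's origin; axes as the rack's. The crossbar goes in over this tip, then straight down behind it.
- hook_seat (a point): Centre of the empty hook's bowl: where the middle of the crossbar (its centre) lies when fully home, 133.8 mm above the bench, 9 mm behind and 13.5 mm below the tip's top; axes as the rack's. The bowl's floor is 3.5 mm below and is level for 2 mm to front and rear; the hook may bear 30 N; further behind, the bowl slopes up at 35 degrees.
- gate (a joint): Empty hook's gate, rad: 0 shut, 0.8 fully in. 5 mm bar, 23 mm long, hinged 15.5 mm behind and 26.2 mm above the seat, sloping 40 degrees down to the tip. Opens only inward (down, rearward) under 4 to 10 N, thrusts the bar toward the tip (it may slip 2 mm in the grip), snaps shut with the bar 1 to 5 mm above the seat. Shut, it lets the bar rise 5 mm, then is stiff; it is proved at 5 to 15 N and may bear no more.
- padlock_long: Padlock to hang, loose, about 0.28 kg, upright on the bench: brass case 28 (x) x 50 (y) x 40 (z) mm; long steel shackle of 7 mm round bar in the yz plane, 44 mm wide outside, straight legs, corners rounded to 10 mm; opening 30 mm wide, 36 mm high above the case. Origin: centre of the underside. Can be held across the legs (28 mm of straight leg above the case) or the case.
- shackle_bar (a point): Middle of the crossbar of the long shackle (centre of the 7 mm bar), 79.5 mm above the padlock's underside; axes as the padlock's (y along the bar).
- padlock_short: Bystander: padlock with the same case standing on the bench, its shackle short (opening 13 mm high, total height 60 mm). Origin: centre of its underside.
- padlock_hung: Bystander: a long-shackle padlock that already hangs on the rack's other hook, 120 mm beside the empty one. Origin: centre of its underside.
There are look-alikes about, which are no part of the job. What is shaped like the padlock_long but green or turquoise is not meant.

How it is judged:
On the way, in this order (a step that is already met when the one before it is completed fails the run):
1. the shackle presses the gate of the empty hook inward (value of joint gate above 0.2 rad and distance between shackle_bar and hook_seat below 0.03 m and contact force between padlock_long and lock_rack above 1 N).
2. the shackle is inside the hook and the gate is shut above it (value of joint gate below 0.08 rad and distance between shackle_bar and hook_seat below 0.008 m), for 0.1 s.
3. the padlock is tugged upward and the shut gate holds it (at least 5 N) (value of joint gate below 0.08 rad and distance between shackle_bar and hook_seat below 0.012 m and z of shackle_bar in the frame of lock_rack above 0.1356 m and contact force between padlock_long and lock_rack above 5 N), for 0.05 s.
At the end, for the whole second after the job is handed in: The long-shackle padlock hangs at rest and upright (within 20 degrees) from the formerly empty hook: crossbar within 7 mm of the seat, gate shut above it (under 0.08 rad), after a tug of at least 5 N against the shut gate (value of joint gate below 0.08 rad and distance between shackle_bar and hook_seat below 0.007 m and angle between padlock_long's own z axis and vertical below 0.35 rad and linear speed of padlock_long below 0.03 m/s); the robot touches nothing.
It fails at once if the padlock is forced against the hook (more than 30 N) (contact force between padlock_long and lock_rack above 30 N).
It fails at once if the shut gate is tugged from below with more than 15 N (value of joint gate below 0.08 rad and distance between shackle_bar and hook_seat below 0.012 m and z of shackle_bar in the frame of lock_rack above 0.1356 m and contact force between padlock_long and lock_rack above 15 N).
It fails at once if the short-shackle padlock is moved more than 30 mm (distance of padlock_short from where it was at the start of the episode above 0.03 m).
It fails at once if the padlock that already hangs there is lifted, turned or knocked away by more than 30 mm (distance of padlock_hung from where it was at the start of the episode above 0.03 m).
It also fails if it takes over 69 s, if anything falls off the work surface, if the arm or the gripper's body presses on something with over 40 N, if the wrist force passes 120 N, or if a joint passes its speed limit or range.

## Working session

There is one attempt and no reset: what is moved stays moved. The work goes in short steps, Python scripts to look and compute and a tool call to move; the robot and the scene stay as the last step left them, time stands still between calls to the robot, and variables do not carry over. Pictures are saved under pics/ and viewed, and the job is handed in when it is done.

Besides the shell and the picture viewer there is one more tool, called after "Request:" in YAML: its name, and indented under it one key for each argument. send_rows: Moves the arm, as the interface text tells. Its arguments: {"type":"object","properties":{"steps":{"type":"array","items":{"type":"array","items":{"type":"number"}}},"squeeze":{"type":"number"}},"required":["steps"]}

```bash
mkdir -p pics; ls; python3 - <<'E'
from cell import arm, imaging
import cv2
s=arm.observe(); print(s)
for n in ("scene","top"):
    cv2.imwrite(f"pics/{n}0.png",imaging.get_image(n)); print(n,imaging.camera_params(n))
E
```

```text
pics
{'clock': 0.0, 'joints': array([-1.30560135,  0.43520713,  0.02497386,  1.57411854, -0.0116085 ,
        1.13402047, -0.07510016]), 'dq': array([-1.32063398e-03,  1.51779621e-03, -1.91225776e-05, -2.56272161e-04,
       -1.05321028e-03,  1.31123538e-04, -1.92478585e-04]), 'joint_efforts': array([-2.84896742e-04, -6.67834640e+01,  9.85020362e-01, -3.14474881e+01,
       -6.06066710e-02,  4.26648546e-02,  1.57648496e-04]), 'position': array([0.22458576, 0.58268433, 0.22594656]), 'ee_rot': array([-1.36211816, -0.93319996,  0.93525249]), 'force': array([-0.57787294,  1.10487318, -0.85641448]), 'ft_torque': array([-0.00650328, -0.01324547,  0.02289543]), 'width': 1.0041547305381169}
scene {'camera_matrix': array([[421.35233427,   0.        , 315.41858186],
       [  0.        , 421.35233427, 197.03524486],
       [  0.        ,   0.        ,   1.        ]]), 'position': array([ 0.18944258, -0.56066236,  0.70630793]), 'orientation': array([-2.25072398,  0.60084881, -0.24630281])}
top {'camera_matrix': array([[469.36958661,   0.        , 317.96522959],
       [  0.        , 469.36958661, 200.26775499],
       [  0.        ,   0.        ,   1.        ]]), 'position': array([ 0.32198401, -0.01396262,  1.25317907]), 'orientation': array([-2.18121775,  2.12996048, -0.14902627])}
```

View pics/scene0.png

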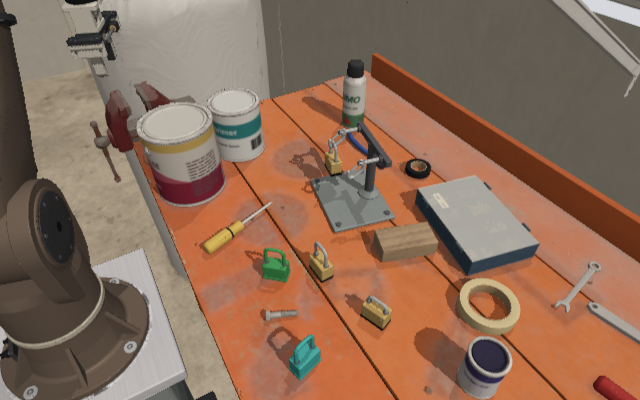

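View pics/top0.png

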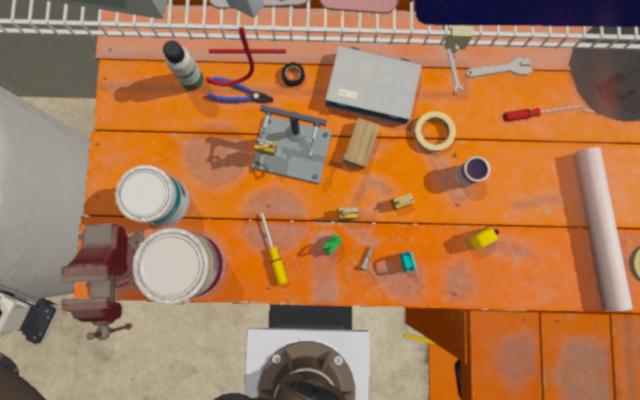

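The scene view shows a brass padlock with a tall shackle at (321,262), a brass one with a short shackle at (376,312), a green look-alike at (276,265), a turquoise one at (305,355), and the hung one at (333,162). The empty hook is near (355,170). By description, I choose the one at (321,262). Next come close crops.

```bash
cat > h.py <<'E'
import numpy as np, cv2
from scipy.spatial.transform import Rotation as R
from cell import arm, imaging
def P(n):
    p=imaging.camera_params(n); return p["camera_matrix"],np.array(p["position"]),R.from_rotvec(p["orientation"]).as_matrix()
def ray(n,u,v):
    K,c,M=P(n); d=M@np.linalg.solve(K,[u,v,1.]); return c,d/np.linalg.norm(d)
def onz(n,u,v,z):
    c,d=ray(n,u,v); return c+d*(z-c[2])/d[2]
def two(a,b):
    (c1,d1),(c2,d2)=ray("scene",*a),ray("top",*b)
    t=np.linalg.lstsq(np.c_[d1,-d2],c2-c1,rcond=None)[0]
    p,q=c1+t[0]*d1,c2+t[1]*d2; return (p+q)/2,np.linalg.norm(p-q)
def proj(n,X):
    K,c,M=P(n); x=K@(M.T@(np.array(X)-c)); return x[:2]/x[2]
def crop(src,x0,y0,w,h,f,out):
    im=cv2.imread(src)[y0:y0+h,x0:x0+w]; cv2.imwrite(out,cv2.resize(im,None,fx=f,fy=f,interpolation=cv2.INTER_CUBIC))
E
python3 - <<'E'
from h import *
crop("pics/scene0.png",295,110,110,130,4.5,"pics/c1.png")
crop("pics/scene0.png",255,230,150,110,5,"pics/c2.png")
crop("pics/top0.png",240,95,100,95,6,"pics/c3.png")
crop("pics/top0.png",320,185,100,50,8,"pics/c4.png")
E
```

```text
(no output)
```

View pics/c1.png

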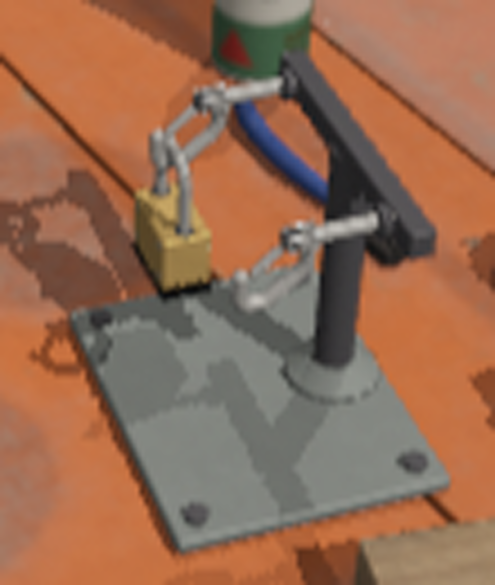

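View pics/c2.png

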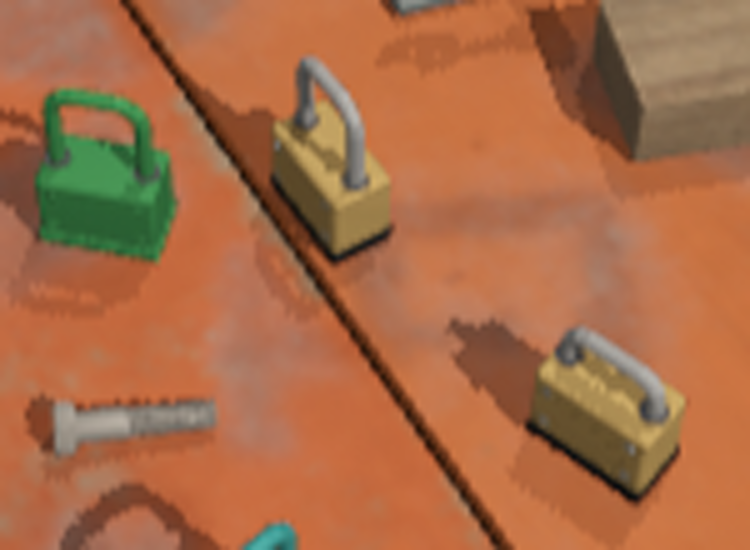

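View pics/c3.png

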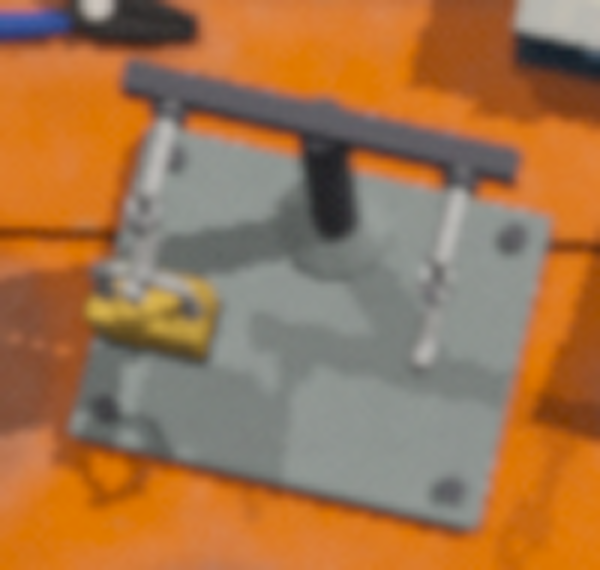

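View pics/c4.png

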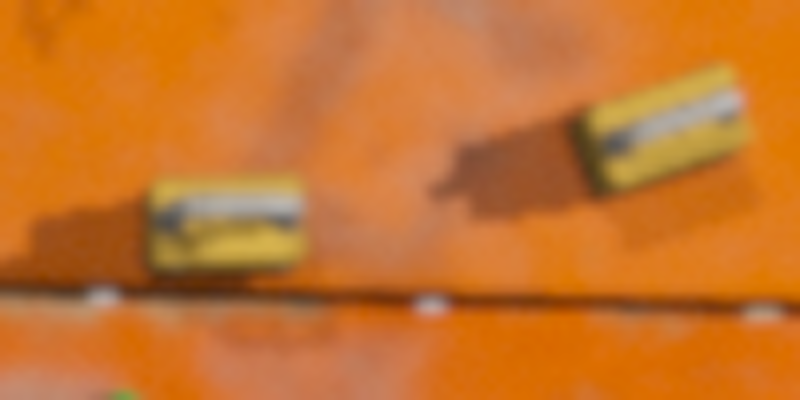

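The crops confirm it: in the second crop the long steel shackle on brass sits at scene (321,250), and the short one is at (376,312). In the top view the long lock's case is at about (348,213), the hook tip at about (310.5,155), and the tip in the scene at about (349,175). Now the measurements.

```bash
python3 - <<'E'
from h import *
im=cv2.imread("pics/top0.png"); hsv=cv2.cvtColor(im,cv2.COLOR_BGR2HSV)
# padlock case top corners
for x,y in [(150,180),(303,178),(303,270),(150,270)]:
    u,v=320+x/8-.5,185+y/8-.5; print("case",onz("top",u,v,.04).round(4))
for n,x,y in [("barL",178,208),("barR",300,205)]:
    print(n,onz("top",320+x/8-.5,185+y/8-.5,.083).round(4))
print("plate")
for x,y in [(550,213),(472,530),(72,433)]:
    print(onz("top",240+x/6-.5,95+y/6-.5,.01).round(4))
t=(240+423/6-.5,95+357/6-.5)
print("tip top@.1455",onz("top",*t,.1455).round(4), two((295+245/4.5-.5,110+283/4.5-.5),t))
print("hookrear", onz("top",240+462/6-.5,95+185/6-.5,.16).round(4), "ear",onz("top",240+437/6-.5,95+270/6-.5,.163).round(4))
print("arm ends", onz("top",240+125/6,95+65/6,.166),onz("top",240+520/6,95+150/6,.166))
# two view bar middle
a=(255+332/5-.5,230+85/5-.5)
print("bar", two(a,(320+239/8-.5,185+206/8-.5)))
E
```

```text
case [ 0.467  -0.0724  0.04  ]
case [ 0.4688 -0.1222  0.04  ]
case [ 0.4388 -0.1226  0.04  ]
case [ 0.4376 -0.0729  0.04  ]
barL [ 0.4532 -0.0793  0.083 ]
barR [ 0.4551 -0.1175  0.083 ]
plate
[ 0.6815 -0.0508  0.01  ]
[ 0.5346 -0.0188  0.01  ]
[0.5743 0.1618 0.01  ]
tip top@.1455 [0.5814 0.0031 0.1455] (array([0.58203724, 0.00299906, 0.14373913]), np.float64(0.0004644100256480077))
hookrear [ 0.6487 -0.011   0.16  ] ear [ 0.6128 -0.0019  0.163 ]
arm ends [0.69171281 0.12364972 0.166     ] [ 0.66068611 -0.03496563  0.166     ]
bar (array([ 0.45463151, -0.0985266 ,  0.08367855]), np.float64(0.000888819973956391))
```

```bash
cat >> h.py <<'E'
def plan(target,jawyaw):
    "target TCP, jaw axis direction angle (rad, mod pi): prints shift in tool axes cm, roll"
    s=arm.observe(); M=R.from_rotvec(s["ee_rot"]).as_matrix(); p=s["position"]
    d=M.T@(np.array(target)-p)*100
    x=M[:,0]; a=np.arctan2(x[1],x[0]); dy=(jawyaw-a+np.pi/2)%np.pi-np.pi/2
    print("t",round(s["clock"],2),"pos",p.round(4),"jaw deg",np.degrees(a).round(2),"tool y",M[:,1].round(3),"shift cm",d.round(2),"roll about down",round(-dy,4),"F",s["force"].round(1),"w",round(s["width"],3),"joints",s["joints"].round(2))
E
python3 - <<'E'
from h import *
plan([.454,-.0985,.20],np.radians(91.7))
print(onz("top",152,195,.15),onz("top",178,265,.19), onz("top",330,245,.0))
for z in(.15,.19,.23): print(z,proj("scene",[*onz("top",178,265,z)[:2],z]),proj("scene",[*onz("top",152,195,z)[:2],z]))
E
```

```text
t 0.1 pos [0.2246 0.5828 0.226 ] jaw deg 68.92 tool y [-0.    -0.001 -1.   ] shift cm [-55.31   2.69 -45.9 ] roll about down -0.3975 F [-0.5  0.9  0.3] w 0.998 joints [-1.31  0.44  0.02  1.57 -0.01  1.13 -0.08]
[0.4717683  0.37450662 0.15      ] [0.30962565 0.29133473 0.19      ] [ 0.36944234 -0.05419323  0.        ]
0.15 [179.18086081 137.29440503] [233.69144015 104.8715617 ]
0.19 [176.70391277 124.89723914] [231.40061668  93.6975061 ]
0.23 [174.03915626 111.56008873] [228.93557667  81.67366649]
```

Request:
send_rows:
  steps:
    - [0.7, 0, -6, 0, 0]
    - [0.7, 0, -11, 0, 0]
    - [0.7, -6, -11, -4, 0]
    - [0.7, -12, -11, -9, -0.1]
    - [0.7, -17, -11, -13, -0.2]
    - [0.7, -22, -11, -17, -0.3]
    - [0.7, -27, -11, -21, -0.397]
    - [0.7, -32, -11, -25, -0.397]
    - [0.7, -36.5, -11, -29, -0.397]
    - [0.7, -41, -10, -33, -0.397]
    - [0.7, -45.5, -9, -37, -0.397]
    - [0.7, -50, -8, -41, -0.397]
    - [0.7, -55.3, -6, -45.9, -0.397]
    - [0.7, -55.3, -4, -45.9, -0.397]
    - [0.7, -55.3, -4, -45.9, -0.397]

```text
clock: 1.98
position: [0.4531, -0.1004, 0.265]
ee_rot: [-1.196, -1.224, 1.23]
force: [-0.6, 0.1, -0.2]
width: 0.7
```

```bash
python3 - <<'E'
from h import *
plan([.454,-.0985,.0535],np.radians(91.7))
for n in ("scene","top"): cv2.imwrite(f"pics/{n}1.png",imaging.get_image(n))
E
```

```text
t 1.98 pos [ 0.4531 -0.1004  0.265 ] jaw deg 91.38 tool y [-0.004 -0.002 -1.   ] shift cm [ 0.22 21.15 -0.17] roll about down -0.0056 F [-0.6  0.1 -0.2] w 0.7 joints [-0.47  0.14  0.66  1.93 -0.09  1.11  1.82]
```

View pics/scene1.png

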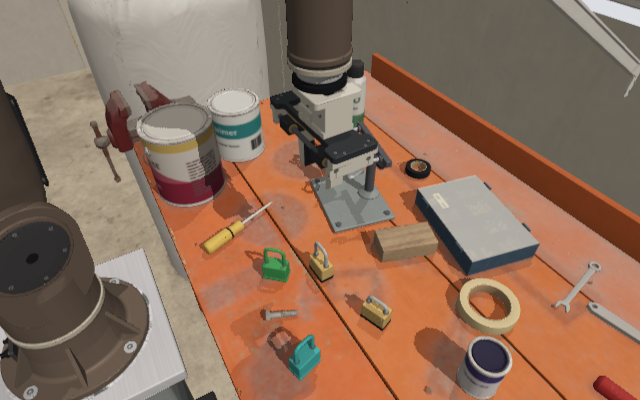

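The gripper is above the lock at (321,262), with the view of the lock clear. Descending.

Request:
send_rows:
  steps:
    - [0.7, 0.2, 5, -0.2, 0]
    - [0.7, 0.2, 10, -0.2, 0]
    - [0.7, 0.2, 15, -0.2, 0]
    - [0.7, 0.2, 15, -0.2, 0]

```text
clock: 2.58
position: [0.4541, -0.094, 0.1151]
ee_rot: [-1.19, -1.228, 1.234]
force: [-0.1, -0.5, 0.1]
width: 0.698
```

```bash
python3 - <<'E'
from h import *
plan([.454,-.0985,.0535],np.radians(91.7))
for n in ("scene","top"): cv2.imwrite(f"pics/{n}2.png",imaging.get_image(n))
crop("pics/scene2.png",240,150,180,170,3.5,"pics/c5.png")
E
```

```text
t 2.58 pos [ 0.4541 -0.094   0.1151] jaw deg 91.77 tool y [-0.006  0.001 -1.   ] shift cm [-0.45  6.16 -0.01] roll about down 0.0013 F [-0.1 -0.5  0.1] w 0.698 joints [-0.37  0.35  0.59  2.12 -0.28  0.75  2.  ]
```

View pics/c5.png

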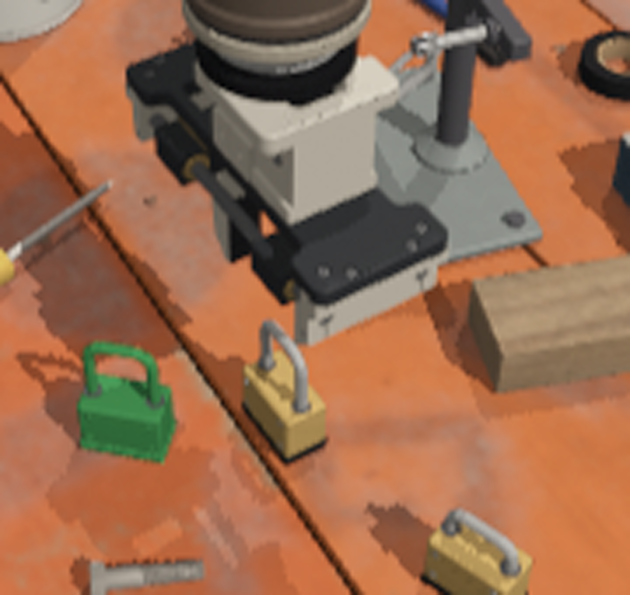

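The view shows the gripper above and behind the lock in this perspective. I'll settle one row and check the pose and the fingertip projection.

Request:
send_rows:
  steps:
    - [0.7, -0.4, 0, 0, 0]
    - [0.7, -0.4, 0, 0, 0]

```text
clock: 2.92
position: [0.4573, -0.1001, 0.1183]
ee_rot: [-1.197, -1.233, 1.229]
force: [-0.8, -0.0, 0.3]
width: 0.697
```

```bash
python3 - <<'E'
from h import *
plan([.454,-.0985,.0535],np.radians(91.7))
s=arm.observe(); M=R.from_rotvec(s["ee_rot"]).as_matrix();p=s["position"]
for k in(-.04,0,.04):print(proj("scene",p+k*M[:,0]).round())
im=imaging.get_image("scene");cv2.imwrite("pics/s3.png",im);crop("pics/s3.png",270,150,120,140,4.2,"pics/c6.png")
cv2.imwrite("pics/t3.png",imaging.get_image("top"));crop("pics/t3.png",280,140,140,110,5,"pics/c7.png")
E
```

```text
t 2.92 pos [ 0.4573 -0.1001  0.1183] jaw deg 91.66 tool y [ 0.003  0.    -1.   ] shift cm [0.17 6.48 0.35] roll about down -0.0007 F [-0.8 -0.   0.3] w 0.697 joints [-0.37  0.35  0.6   2.11 -0.29  0.75  2.01]
[334. 248.]
[322. 234.]
[311. 221.]
```

View pics/c6.png

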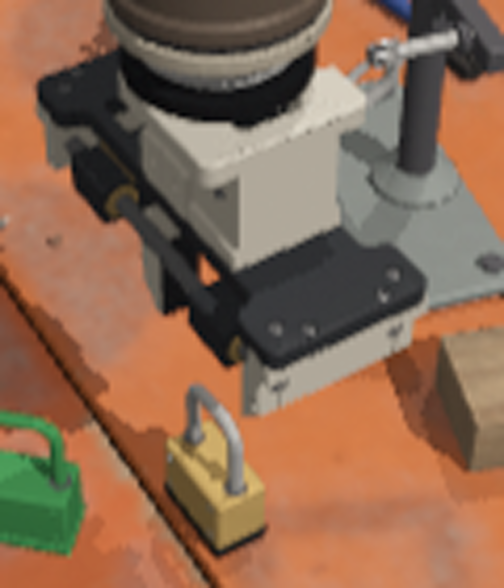

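View pics/c7.png

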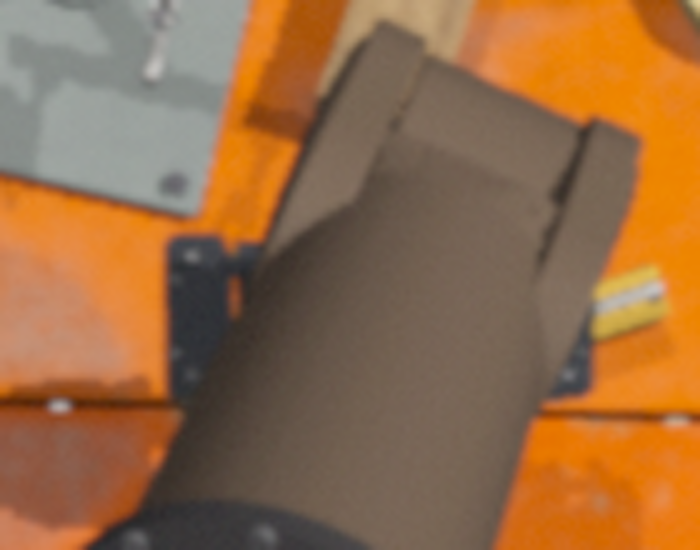

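```bash
python3 - <<'E'
from h import *
s=arm.observe();p=s["position"];M=R.from_rotvec(s["ee_rot"]).as_matrix();print(p)
im=cv2.imread("pics/s3.png")[140:300,250:410];im=cv2.resize(im,None,fx=3.7,fy=3.7,interpolation=cv2.INTER_CUBIC)
def line(a,b,c):
    q=[tuple(((proj("scene",p+M@np.array(t))-[250,140]+.5)*3.7).astype(int)) for t in(a,b)]; q=[(int(x),int(y)) for x,y in q]
    cv2.line(im,*q,c,1)
h=-.066
def box(x0,x1,y0,y1,z0,z1,c):
    import itertools
    V=[(x,y,z) for x in(x0,x1) for y in(y0,y1) for z in(z0,z1)]
    for a,b in itertools.combinations(V,2):
        if sum(i!=j for i,j in zip(a,b))==1: line(a,b,c)
box(-.095,.095,h,h,-.0375,.0375,(255,0,0))
for sg in(-1,1): box(sg*.0321,sg*.051,h,0,-.0095,.0095,(0,0,255))
cv2.imwrite("pics/c8.png",im)
E
```

```text
[ 0.45681564 -0.09982606  0.11767185]
```

View pics/c8.png

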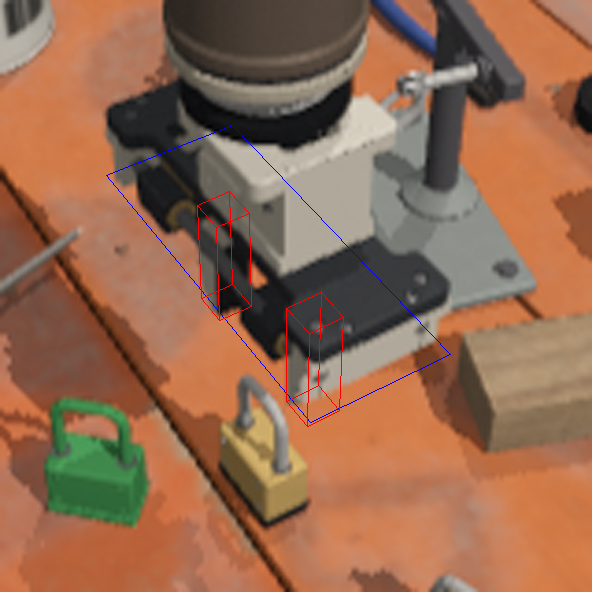

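The drawn box lines agree with the visible fingertips (left near (220,300), right near (295,400) in the crop), so the tool model is right. The arm still rings after quick moves, so I'll settle before reading.

Request:
send_rows:
  steps:
    - [0.7, 0, 0, 0, 0]
    - [0.7, 0, 0, 0, 0]
    - [0.7, 0, 0, 0, 0]
    - [0.7, 0, 0, 0, 0]

```text
clock: 3.52
position: [0.4562, -0.0998, 0.1167]
ee_rot: [-1.195, -1.231, 1.231]
force: [-1.1, -0.4, -0.8]
width: 0.697
```

```bash
python3 - <<'E'
from h import *
plan([.454,-.0985,.0535],np.radians(91.7))
E
```

```text
t 3.52 pos [ 0.4562 -0.0998  0.1167] jaw deg 91.67 tool y [-0. -0. -1.] shift cm [0.14 6.32 0.22] roll about down -0.0006 F [-1.1 -0.4 -0.8] w 0.697 joints [-0.37  0.35  0.6   2.12 -0.29  0.75  2.01]
```

Request:
send_rows:
  steps:
    - [0.7, 0.1, 1, 0.2, 0]
    - [0.7, 0.1, 2.5, 0.2, 0]
    - [0.7, 0.1, 4, 0.2, 0]
    - [0.7, 0.1, 5.4, 0.2, 0]
    - [0.7, 0.1, 6.1, 0.2, 0]
    - [0.7, 0.1, 6.3, 0.2, 0]
    - [0.7, 0.1, 6.3, 0.2, 0]
    - [0.7, 0.1, 6.3, 0.2, 0]
    - [0.7, 0.1, 6.3, 0.2, 0]

```text
clock: 4.65
position: [0.4545, -0.0988, 0.054]
ee_rot: [-1.196, -1.231, 1.23]
force: [0.2, 0.1, -0.3]
width: 0.699
```

```bash
python3 - <<'E'
from h import *
plan([.454,-.0985,.0535],np.radians(91.7))
im=imaging.get_image("scene");cv2.imwrite("pics/s4.png",im);crop("pics/s4.png",260,170,120,120,5,"pics/c9.png")
E
```

```text
t 4.65 pos [ 0.4545 -0.0988  0.054 ] jaw deg 91.67 tool y [ 0.001  0.    -1.   ] shift cm [0.03 0.05 0.05] roll about down -0.0004 F [ 0.2  0.1 -0.3] w 0.699 joints [-0.29  0.45  0.52  2.17 -0.39  0.6   2.11]
```

View pics/c9.png

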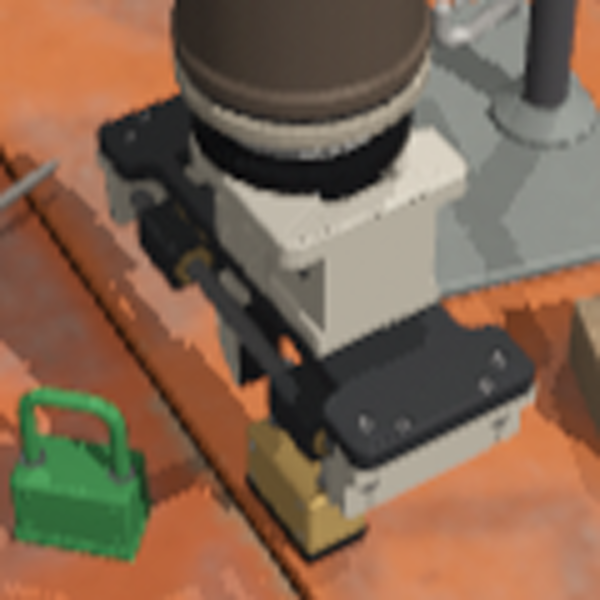

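The fingers straddle the shackle and the case is still in place. Closing now.

Request:
send_rows:
  squeeze: 10
  steps:
    - [0.4, 0, 0, 0, 0]
    - [0.4, 0, 0, 0, 0]
    - [0.4, 0, 0, 0, 0]
    - [0.4, 0, 0, 0, 0]
    - [0.4, 0, 0, 0, 0]

```text
clock: 5.32
position: [0.4542, -0.0986, 0.0537]
ee_rot: [-1.195, -1.231, 1.231]
force: [-0.7, 3.3, 1.9]
width: 0.473
```

Request:
send_rows:
  squeeze: 55
  steps:
    - [0.3, 0, 0, 0, 0]
    - [0.3, 0, 0, 0, 0]
    - [0.3, 0, 0, 0, 0]
    - [0.3, 0, -1, 0, 0]
    - [0.3, 0, -3, 0, 0]
    - [0.3, 0, -6, 0, 0]
    - [0.3, 0, -9, 0, 0]
    - [0.3, 0, -12, 0, 0]
    - [0.3, 0, -15, 0, 0]
    - [0.3, 0, -17, 0, 0]
    - [0.3, 0, -17, 0, 0]
    - [0.3, 0, -17, 0, 0]
    - [0.3, 0, -17, 0, 0]

```text
clock: 6.95
position: [0.4535, -0.0989, 0.2228]
ee_rot: [-1.194, -1.229, 1.231]
force: [-1.1, 1.1, -2.7]
width: 0.46
```

```bash
python3 - <<'E'
from h import *
plan([.57,-.05,.22],np.radians(91.7))
im=imaging.get_image("scene");cv2.imwrite("pics/s5.png",im);crop("pics/s5.png",240,90,140,140,4,"pics/c10.png")
E
```

```text
t 6.95 pos [ 0.4535 -0.0989  0.2228] jaw deg 91.66 tool y [-0.002 -0.    -1.   ] shift cm [  4.55   0.26 -11.79] roll about down -0.0008 F [-1.1  1.1 -2.7] w 0.46 joints [-0.47  0.19  0.68  1.99 -0.14  1.01  1.87]
```

View pics/c10.png

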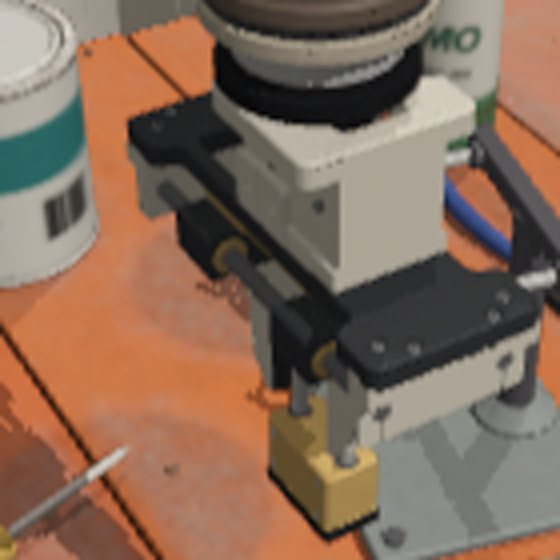

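The padlock is held squarely by both legs (width 0.46, about 42 to 44 mm), with the case hanging straight below. The loop must come in from the front with the tip through the opening (bar at about z 0.156), so I'll stage 60 mm in front of the seat.

```bash
python3 - <<'E'
from h import *
plan([.5319,.0138,.20],np.radians(77.8))
E
```

```text
t 7.0 pos [ 0.4536 -0.0989  0.2229] jaw deg 91.65 tool y [-0.002 -0.    -1.   ] shift cm [11.04  2.27 -8.16] roll about down 0.2418 F [ 0.3 -0.  -2.1] w 0.462 joints [-0.47  0.19  0.68  1.99 -0.14  1.01  1.87]
```

Request:
send_rows:
  steps:
    - [0.3, 2, 0, -1, 0.06]
    - [0.3, 5, 0, -3, 0.12]
    - [0.3, 8, 0, -5, 0.18]
    - [0.3, 10, 0, -7, 0.242]
    - [0.3, 11, 1, -8.2, 0.242]
    - [0.3, 11, 2.3, -8.2, 0.242]
    - [0.3, 11, 2.3, -8.2, 0.242]
    - [0.3, 11, 2.3, -8.2, 0.242]
    - [0.3, 11, 2.3, -8.2, 0.242]
    - [0.3, 11, 2.3, -8.2, 0.242]

```text
clock: 8.25
position: [0.533, 0.0133, 0.2011]
ee_rot: [-1.303, -1.051, 1.05]
force: [-0.0, -0.0, -2.3]
width: 0.463
```

```bash
python3 - <<'E'
from h import *
plan([.5319,.0138,.1302],np.radians(77.8))
for n in("scene","top"): cv2.imwrite(f"pics/{n}6.png",imaging.get_image(n))
crop("pics/scene6.png",290,90,120,140,4.2,"pics/c11.png")
crop("pics/top6.png",250,90,120,100,6,"pics/c12.png")
E
```

```text
t 8.25 pos [0.533  0.0133 0.2011] jaw deg 77.79 tool y [ 0.001  0.    -1.   ] shift cm [0.03 7.09 0.13] roll about down -0.0002 F [-0.  -0.  -2.3] w 0.463 joints [-0.61  0.34  0.65  1.87 -0.24  1.01  1.49]
```

View pics/c11.png

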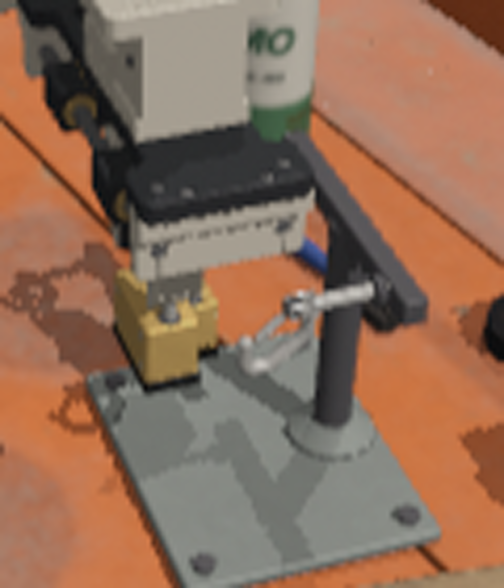

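View pics/c12.png

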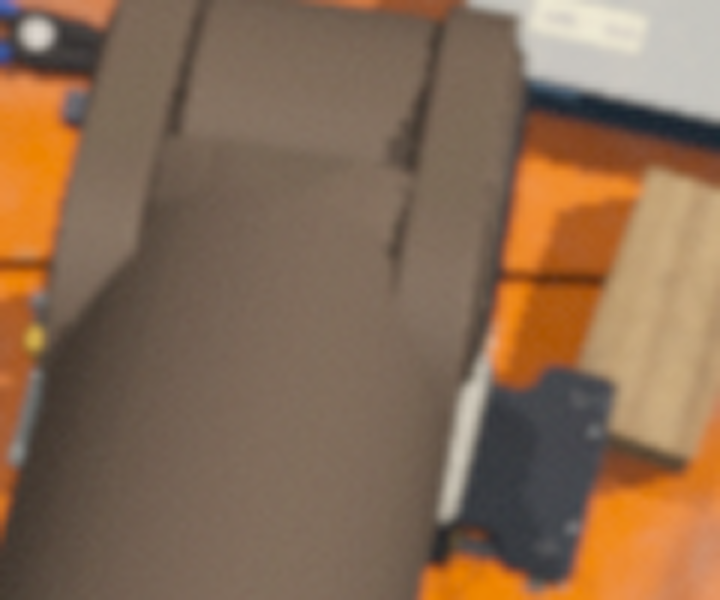

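The held case is at crop (160,330), in front of the empty hook (tip at (250,345)); the hung lock shows behind it at (200,310). Lowering slowly to insertion height.

Request:
send_rows:
  steps:
    - [0.3, 0, 1, 0.1, 0]
    - [0.3, 0, 2.5, 0.1, 0]
    - [0.3, 0, 4, 0.1, 0]
    - [0.3, 0, 5.5, 0.1, 0]
    - [0.3, 0, 6.6, 0.1, 0]
    - [0.3, 0, 7.1, 0.1, 0]
    - [0.3, 0, 7.1, 0.1, 0]
    - [0.3, 0, 7.1, 0.1, 0]
    - [0.3, 0, 7.1, 0.1, 0]

```text
clock: 9.48
position: [0.5323, 0.0137, 0.1302]
ee_rot: [-1.303, -1.052, 1.05]
force: [-0.1, 0.6, -2.4]
width: 0.462
```

```bash
python3 - <<'E'
from h import *
plan([.5905,.0011,.1302],np.radians(77.8))
for n in("scene","top"): cv2.imwrite(f"pics/{n}7.png",imaging.get_image(n))
crop("pics/scene7.png",300,110,100,100,6,"pics/c13.png")
E
```

```text
t 9.47 pos [0.5323 0.0137 0.1302] jaw deg 77.81 tool y [ 0.001  0.    -1.   ] shift cm [-0.01  0.   -5.96] roll about down 0.0001 F [-0.1  0.6 -2.4] w 0.462 joints [-0.57  0.43  0.6   1.95 -0.32  0.85  1.56]
```

View pics/c13.png

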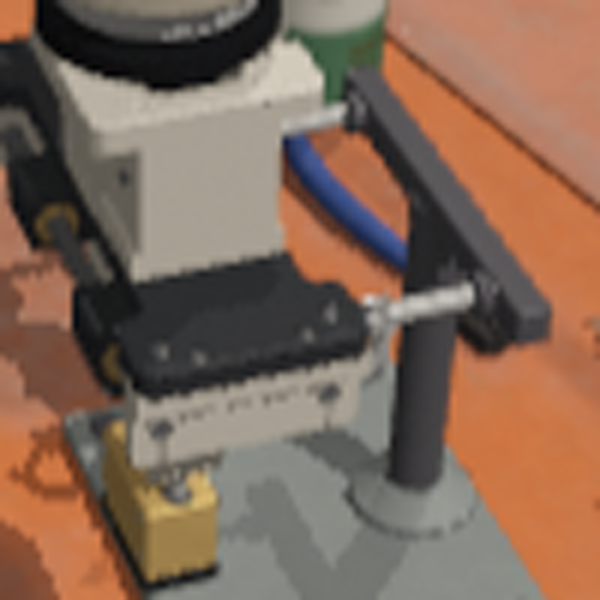

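```bash
python3 - <<'E'
from h import *
s=arm.observe();p=s["position"];psi=np.radians(-12.2)
xh=np.array([np.cos(psi),np.sin(psi),0]);yh=np.array([-np.sin(psi),np.cos(psi),0])
im=cv2.imread("pics/c13.png")
b=p+[0,0,.0258-.0795]
import itertools
V=[(x,y,z) for x in(-.014,.014) for y in(-.025,.025) for z in(0,.04)]
q=lambda v:tuple(int(t) for t in (proj("scene",b+v[0]*xh+v[1]*yh+[0,0,v[2]])-[300,110]+.5)*6)
for a,c in itertools.combinations(V,2):
    if sum(i!=j for i,j in zip(a,c))==1: cv2.line(im,q(a),q(c),(0,0,255),1)
cv2.imwrite("pics/c14.png",im)
E
```

```text
(no output)
```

View pics/c14.png

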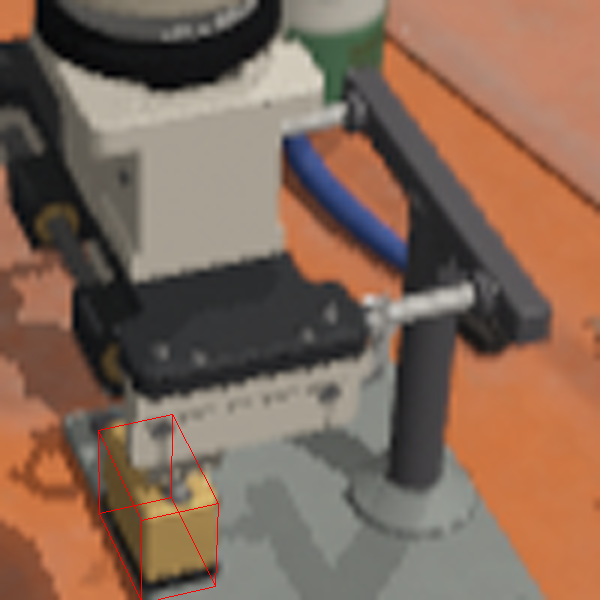

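```bash
cat >> h.py <<'E'
import itertools
def drawcase(im,b,psi,off,f,c=(0,0,255),cam="scene"):
    xh=np.array([np.cos(psi),np.sin(psi),0]);yh=np.array([-np.sin(psi),np.cos(psi),0])
    V=[(x,y,z) for x in(-.014,.014) for y in(-.025,.025) for z in(0,.04)]
    q=lambda v:tuple(int(t) for t in (proj(cam,b+v[0]*xh+v[1]*yh+[0,0,v[2]])-off+.5)*f)
    for a,d in itertools.combinations(V,2):
        if sum(i!=j for i,j in zip(a,d))==1: cv2.line(im,q(a),q(d),c,1)
E
python3 - <<'E'
from h import *
crop("pics/scene0.png",290,225,60,65,7,"pics/a.png"); im=cv2.imread("pics/a.png")
drawcase(im,np.array([.454,-.0985,0]),np.radians(1.7),[290,225],7)
crop("pics/top0.png",330,195,40,40,9,"pics/b.png"); im2=cv2.imread("pics/b.png")
drawcase(im2,np.array([.454,-.0985,0]),np.radians(1.7),[330,195],9,cam="top")
h=max(im.shape[0],im2.shape[0]); pad=lambda i:cv2.copyMakeBorder(i,0,h-i.shape[0],0,0,cv2.BORDER_CONSTANT)
cv2.imwrite("pics/c15.png",np.hstack([pad(im),pad(im2)]))
E
```

```text
(no output)
```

View pics/c15.png

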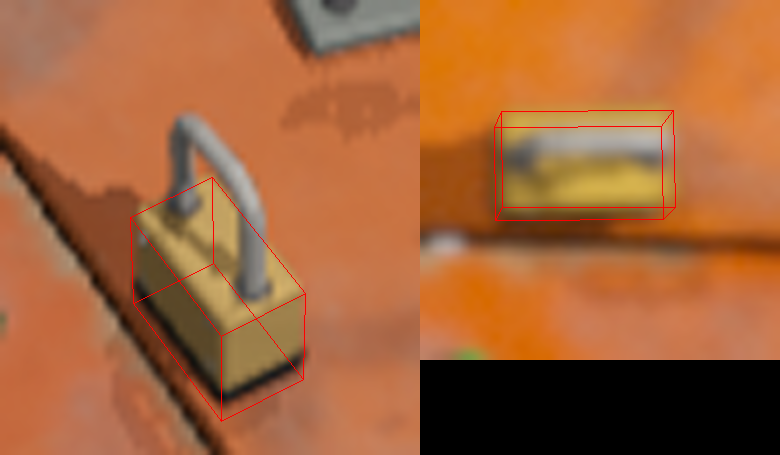

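The case-top outline matches in both pictures within about 1 px (only the dark foot band differs, on the bench as well). The grasp therefore kept the bar offset to about 1 mm. Next I move in over the tip, slowly at the end.

Request:
send_rows:
  steps:
    - [0.3, 0, 0, -0.7, 0]
    - [0.3, 0, 0, -1.5, 0]
    - [0.3, 0, 0, -2.3, 0]
    - [0.3, 0, 0, -3.1, 0]
    - [0.3, 0, 0, -3.9, 0]
    - [0.3, 0, 0, -4.5, 0]
    - [0.3, 0, 0, -5, 0]
    - [0.3, 0, 0, -5, 0]
    - [0.3, 0, 0, -5, 0]
    - [0.3, 0, 0, -5, 0]

```text
clock: 10.82
position: [0.5806, 0.0032, 0.1298]
ee_rot: [-1.302, -1.051, 1.051]
force: [0.2, 1.0, -2.6]
width: 0.461
```

```bash
python3 - <<'E'
from h import *
plan([.5905,.0011,.1302],np.radians(77.8))
for n in("scene","top"): cv2.imwrite(f"pics/{n}8.png",imaging.get_image(n))
crop("pics/scene8.png",310,110,90,100,6,"pics/c16.png")
crop("pics/top8.png",270,110,90,90,6,"pics/c17.png")
E
```

```text
t 10.82 pos [0.5806 0.0032 0.1298] jaw deg 77.81 tool y [-0.  0. -1.] shift cm [-0.   -0.04 -1.01] roll about down 0.0002 F [ 0.2  1.  -2.6] w 0.461 joints [-0.51  0.51  0.59  1.83 -0.35  0.91  1.6 ]
```

View pics/c16.png

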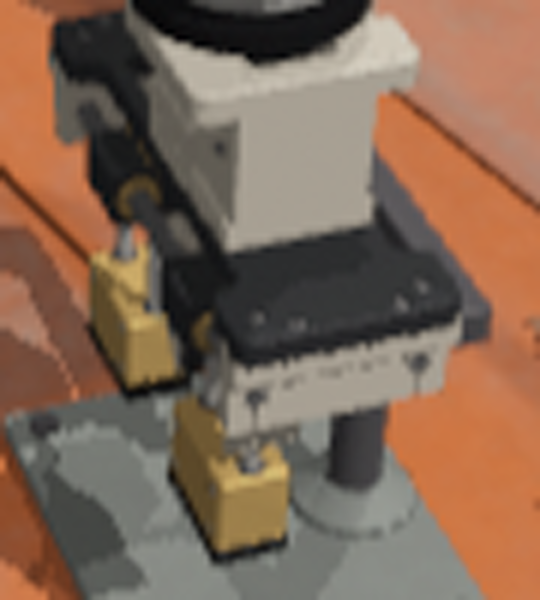

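View pics/c17.png

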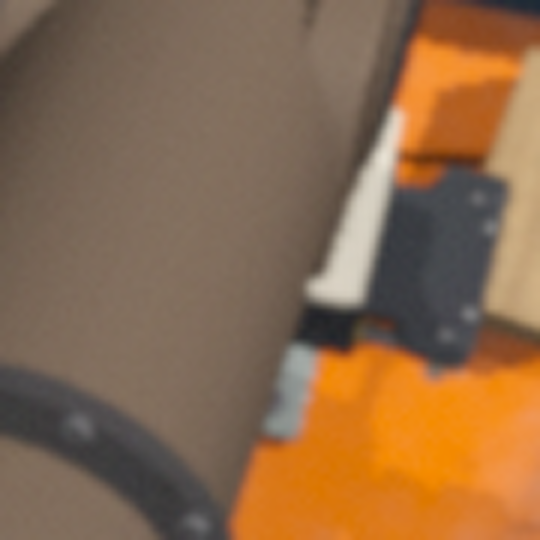

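No contact so far: the held lock is at crop (230,490), the hung lock at (130,310) unmoved, and the force is only the weight. Moving the last 10 mm in.

Request:
send_rows:
  steps:
    - [0.3, 0, 0, -0.3, 0]
    - [0.3, 0, 0, -0.6, 0]
    - [0.3, 0, 0, -0.8, 0]
    - [0.3, 0, 0, -1, 0]
    - [0.3, 0, 0, -1, 0]
    - [0.3, 0, 0, -1, 0]
    - [0.3, 0, 0, -1, 0]

```text
clock: 11.8
position: [0.5905, 0.001, 0.1297]
ee_rot: [-1.302, -1.051, 1.051]
force: [-1.0, -0.5, -2.0]
width: 0.461
```

Request:
send_rows:
  steps:
    - [0.3, 0, 0.1, 0, 0]
    - [0.3, 0, 0.2, 0, 0]
    - [0.3, 0, 0.3, 0, 0]
    - [0.3, 0, 0.3, 0, 0]
    - [0.3, 0, 0.3, 0, 0]

```text
clock: 12.42
position: [0.591, 0.001, 0.1272]
ee_rot: [-1.303, -1.052, 1.05]
force: [-2.5, 0.2, 5.4]
width: 0.462
```

```bash
python3 - <<'E'
from h import *
plan([.5905,.0011,.108],np.radians(77.8))
E
```

```text
t 12.43 pos [0.591  0.001  0.1272] jaw deg 77.8 tool y [ 0.001  0.    -1.   ] shift cm [-0.    1.92  0.05] roll about down 0.0 F [-2.5  0.2  5.4] w 0.462 joints [-0.49  0.52  0.58  1.81 -0.36  0.91  1.61]
```

Contact at the expected gate height (bar about 19 mm above the seat; a lift of about 8 N and a forward thrust). Pressing on in small steps.

Request:
send_rows:
  steps:
    - [0.3, 0, 0.1, 0, 0]
    - [0.3, 0, 0.2, 0, 0]
    - [0.3, 0, 0.2, 0, 0]
    - [0.3, 0, 0.2, 0, 0]

```text
clock: 12.92
position: [0.5907, 0.0011, 0.1249]
ee_rot: [-1.302, -1.051, 1.051]
force: [-3.7, 1.2, 5.2]
width: 0.462
```

Request:
send_rows:
  steps:
    - [0.3, 0, 0.1, 0, 0]
    - [0.3, 0, 0.2, 0, 0]
    - [0.3, 0, 0.2, 0, 0]

```text
clock: 13.3
position: [0.5904, 0.0011, 0.1227]
ee_rot: [-1.302, -1.051, 1.051]
force: [-3.1, 1.1, 4.4]
width: 0.458
```

Request:
send_rows:
  steps:
    - [0.3, 0, 0.1, 0, 0]
    - [0.3, 0, 0.2, 0, 0]
    - [0.3, 0, 0.3, 0, 0]
    - [0.3, 0, 0.3, 0, 0]

```text
clock: 13.8
position: [0.5902, 0.0011, 0.1194]
ee_rot: [-1.302, -1.05, 1.051]
force: [-3.7, 1.3, 3.9]
width: 0.461
```

Request:
send_rows:
  steps:
    - [0.3, 0, 0.1, 0, 0]
    - [0.3, 0, 0.2, 0, 0]
    - [0.3, 0, 0.2, 0, 0]
    - [0.3, 0, 0.2, 0, 0]

```text
clock: 14.3
position: [0.5902, 0.0011, 0.1175]
ee_rot: [-1.302, -1.05, 1.051]
force: [-4.0, 0.7, 1.9]
width: 0.46
```

Request:
send_rows:
  steps:
    - [0.3, 0, 0.1, 0, 0]
    - [0.3, 0, 0.2, 0, 0]
    - [0.3, 0, 0.2, 0, 0]
    - [0.3, 0, 0.2, 0, 0]

```text
clock: 14.8
position: [0.5902, 0.0011, 0.1154]
ee_rot: [-1.302, -1.05, 1.051]
force: [-4.5, 0.7, 1.6]
width: 0.459
```

Request:
send_rows:
  steps:
    - [0.3, 0, 0.1, 0, 0]
    - [0.3, 0, 0.2, 0, 0]
    - [0.3, 0, 0.2, 0, 0]
    - [0.3, 0, 0.2, 0, 0]

```text
clock: 15.3
position: [0.5901, 0.0011, 0.1134]
ee_rot: [-1.302, -1.05, 1.052]
force: [-4.9, 0.8, 0.6]
width: 0.458
```

Request:
send_rows:
  steps:
    - [0.3, 0, 0.1, 0, 0]
    - [0.3, 0, 0.1, 0, 0]
    - [0.3, 0, 0.1, 0, 0]

```text
clock: 15.68
position: [0.5896, 0.0012, 0.1121]
ee_rot: [-1.301, -1.05, 1.052]
force: [-5.5, 1.4, -1.4]
width: 0.456
```

Request:
send_rows:
  steps:
    - [0.3, 0, 0.1, 0, 0]
    - [0.3, 0, 0.1, 0, 0]
    - [0.3, 0, 0.1, 0, 0]

```text
clock: 16.05
position: [0.5892, 0.0013, 0.1107]
ee_rot: [-1.3, -1.049, 1.053]
force: [-6.0, 0.7, -2.7]
width: 0.46
```

Request:
send_rows:
  steps:
    - [0.3, 0, 0.1, 0, 0]
    - [0.3, 0, 0.1, 0, 0]
    - [0.3, 0, 0.1, 0, 0]

```text
clock: 16.42
position: [0.5914, 0.0008, 0.1109]
ee_rot: [-1.304, -1.052, 1.05]
force: [1.0, 0.0, -2.4]
width: 0.462
```

The forward thrust vanished (Fx −6 → +1) with the bar about 3 mm above the seat, so the gate has snapped. Checking by eye.

```bash
python3 - <<'E'
from h import *
plan([.5905,.0011,.108],np.radians(77.8))
cv2.imwrite("pics/scene9.png",imaging.get_image("scene"))
crop("pics/scene9.png",310,110,90,100,6,"pics/c18.png")
E
```

```text
t 16.43 pos [0.5914 0.0008 0.1109] jaw deg 77.8 tool y [ 0.001 -0.    -1.   ] shift cm [0.01 0.29 0.1 ] roll about down 0.0 F [ 1.   0.  -2.4] w 0.462 joints [-0.48  0.54  0.57  1.82 -0.37  0.88  1.62]
```

View pics/c18.png

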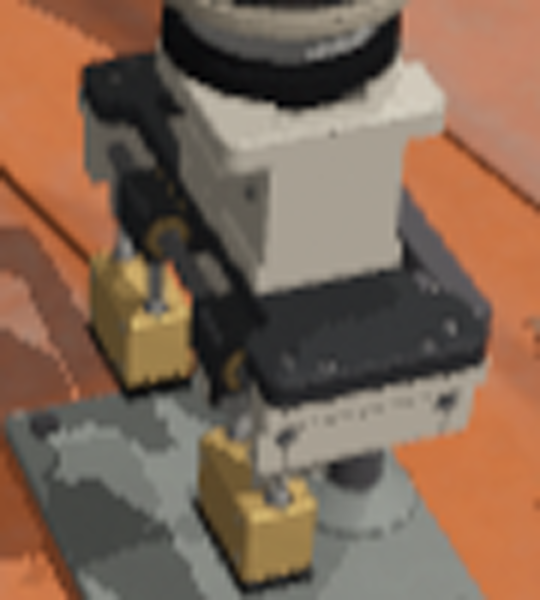

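The bar is in the loop and the hung lock is unmoved. I'll raise it in small steps to take up the 5 mm of play, then tug.

Request:
send_rows:
  steps:
    - [0.3, 0, -0.05, 0, 0]
    - [0.3, 0, -0.1, 0, 0]
    - [0.3, 0, -0.1, 0, 0]

```text
clock: 16.85
position: [0.5907, 0.001, 0.1118]
ee_rot: [-1.302, -1.051, 1.051]
force: [0.5, -0.9, -3.4]
width: 0.46
```

Request:
send_rows:
  steps:
    - [0.3, 0, -0.03, 0, 0]
    - [0.3, 0, -0.03, 0, 0]

```text
clock: 17.1
position: [0.5906, 0.001, 0.112]
ee_rot: [-1.302, -1.051, 1.051]
force: [0.3, 0.5, -2.6]
width: 0.46
```

Request:
send_rows:
  steps:
    - [0.3, 0, -0.03, 0, 0]
    - [0.3, 0, -0.03, 0, 0]

```text
clock: 17.35
position: [0.5907, 0.001, 0.1123]
ee_rot: [-1.302, -1.051, 1.051]
force: [0.0, 0.0, -3.0]
width: 0.458
```

Request:
send_rows:
  steps:
    - [0.3, 0, -0.03, 0, 0]
    - [0.3, 0, -0.03, 0, 0]

```text
clock: 17.6
position: [0.5906, 0.001, 0.1126]
ee_rot: [-1.302, -1.051, 1.051]
force: [-0.7, 0.3, -2.6]
width: 0.46
```

Request:
send_rows:
  steps:
    - [0.3, 0, -0.03, 0, 0]
    - [0.3, 0, -0.03, 0, 0]

```text
clock: 17.85
position: [0.5907, 0.001, 0.113]
ee_rot: [-1.302, -1.051, 1.051]
force: [0.5, -0.0, -3.2]
width: 0.459
```

Request:
send_rows:
  steps:
    - [0.3, 0, -0.03, 0, 0]
    - [0.3, 0, -0.03, 0, 0]

```text
clock: 18.1
position: [0.5907, 0.001, 0.1133]
ee_rot: [-1.302, -1.051, 1.051]
force: [-0.5, -0.1, -2.0]
width: 0.462
```

Request:
send_rows:
  steps:
    - [0.3, 0, -0.03, 0, 0]
    - [0.3, 0, -0.03, 0, 0]

```text
clock: 18.35
position: [0.5906, 0.001, 0.1135]
ee_rot: [-1.302, -1.051, 1.051]
force: [-0.1, 0.6, -3.0]
width: 0.463
```

Request:
send_rows:
  steps:
    - [0.3, 0, -0.03, 0, 0]
    - [0.3, 0, -0.03, 0, 0]

```text
clock: 18.6
position: [0.5907, 0.001, 0.1139]
ee_rot: [-1.302, -1.051, 1.051]
force: [0.5, -0.2, -3.2]
width: 0.462
```

Request:
send_rows:
  steps:
    - [0.3, 0, -0.03, 0, 0]
    - [0.3, 0, -0.03, 0, 0]

```text
clock: 18.85
position: [0.5906, 0.001, 0.1142]
ee_rot: [-1.302, -1.051, 1.051]
force: [0.3, 0.1, -2.5]
width: 0.46
```

Request:
send_rows:
  steps:
    - [0.3, 0, -0.03, 0, 0]
    - [0.3, 0, -0.03, 0, 0]

```text
clock: 19.1
position: [0.5906, 0.001, 0.1144]
ee_rot: [-1.302, -1.051, 1.051]
force: [-0.4, -0.2, -2.4]
width: 0.459
```

Request:
send_rows:
  steps:
    - [0.3, 0, -0.03, 0, 0]
    - [0.3, 0, -0.03, 0, 0]

```text
clock: 19.35
position: [0.5906, 0.001, 0.1147]
ee_rot: [-1.302, -1.051, 1.051]
force: [0.2, 0.7, -2.0]
width: 0.455
```

Request:
send_rows:
  steps:
    - [0.3, 0, -0.03, 0, 0]
    - [0.3, 0, -0.03, 0, 0]

```text
clock: 19.6
position: [0.5906, 0.001, 0.115]
ee_rot: [-1.302, -1.051, 1.051]
force: [0.5, -0.4, -4.0]
width: 0.462
```

Request:
send_rows:
  steps:
    - [0.3, 0, -0.02, 0, 0]
    - [0.3, 0, -0.02, 0, 0]

```text
clock: 19.85
position: [0.5905, 0.001, 0.1151]
ee_rot: [-1.302, -1.051, 1.051]
force: [0.4, -0.4, -5.3]
width: 0.463
```

Request:
send_rows:
  steps:
    - [0.3, 0, -0.02, 0, 0]
    - [0.3, 0, -0.02, 0, 0]

```text
clock: 20.1
position: [0.5904, 0.001, 0.1153]
ee_rot: [-1.302, -1.051, 1.051]
force: [0.5, 0.4, -7.3]
width: 0.459
```

Request:
send_rows:
  steps:
    - [0.3, 0, -0.02, 0, 0]
    - [0.3, 0, -0.02, 0, 0]

```text
clock: 20.35
position: [0.5904, 0.001, 0.1154]
ee_rot: [-1.302, -1.051, 1.051]
force: [-0.1, -0.3, -8.8]
width: 0.46
```

The force climbs about 1.7 N per 0.2 mm, and about 6 N is on the gate now (after subtracting the 2.7 N weight). Three more steps.

Request:
send_rows:
  steps:
    - [0.3, 0, -0.02, 0, 0]
    - [0.3, 0, -0.02, 0, 0]

```text
clock: 20.6
position: [0.5904, 0.0011, 0.1156]
ee_rot: [-1.302, -1.051, 1.051]
force: [1.7, -0.4, -11.3]
width: 0.462
```

Request:
send_rows:
  steps:
    - [0.3, 0, -0.02, 0, 0]
    - [0.3, 0, -0.02, 0, 0]

```text
clock: 20.85
position: [0.5903, 0.0011, 0.1157]
ee_rot: [-1.302, -1.05, 1.051]
force: [0.2, -0.3, -13.3]
width: 0.462
```

```bash
python3 - <<'E'
from h import *
plan([.5905,.0011,.108],np.radians(77.8))
E
```

```text
t 20.85 pos [0.5903 0.0011 0.1157] jaw deg 77.8 tool y [-0.001 -0.    -1.   ] shift cm [ 0.01  0.77 -0.02] roll about down 0.0001 F [  0.2  -0.3 -13.3] w 0.462 joints [-0.49  0.54  0.57  1.82 -0.37  0.89  1.61]
```

About 10.6 N net on the shut gate. Now lowering onto the bowl.

Request:
send_rows:
  steps:
    - [0.3, 0, 0, 0, 0]
    - [0.3, 0, 0.1, 0, 0]
    - [0.3, 0, 0.2, 0, 0]
    - [0.3, 0, 0.3, 0, 0]
    - [0.3, 0, 0.4, 0, 0]
    - [0.3, 0, 0.5, 0, 0]
    - [0.3, 0, 0.5, 0, 0]
    - [0.3, 0, 0.5, 0, 0]

```text
clock: 21.85
position: [0.5906, 0.001, 0.111]
ee_rot: [-1.302, -1.051, 1.051]
force: [0.6, 0.4, -2.8]
width: 0.46
```

Request:
send_rows:
  steps:
    - [0.3, 0, 0.05, 0, 0]
    - [0.3, 0, 0.05, 0, 0]
    - [0.3, 0, 0.05, 0, 0]

```text
clock: 22.22
position: [0.5906, 0.001, 0.1105]
ee_rot: [-1.302, -1.051, 1.051]
force: [1.3, -0.9, -2.8]
width: 0.463
```

Request:
send_rows:
  steps:
    - [0.3, 0, 0.05, 0, 0]
    - [0.3, 0, 0.05, 0, 0]
    - [0.3, 0, 0.05, 0, 0]

```text
clock: 22.6
position: [0.5907, 0.001, 0.11]
ee_rot: [-1.302, -1.051, 1.051]
force: [0.0, -0.5, -3.9]
width: 0.463
```

Request:
send_rows:
  steps:
    - [0.3, 0, 0.03, 0, 0]
    - [0.3, 0, 0.03, 0, 0]

```text
clock: 22.85
position: [0.5906, 0.001, 0.1097]
ee_rot: [-1.302, -1.051, 1.051]
force: [0.5, 0.8, -1.6]
width: 0.459
```

Request:
send_rows:
  steps:
    - [0.3, 0, 0.03, 0, 0]
    - [0.3, 0, 0.03, 0, 0]

```text
clock: 23.1
position: [0.5906, 0.001, 0.1094]
ee_rot: [-1.302, -1.051, 1.051]
force: [-0.5, 0.4, -2.7]
width: 0.456
```

Request:
send_rows:
  steps:
    - [0.3, 0, 0.03, 0, 0]
    - [0.3, 0, 0.03, 0, 0]

```text
clock: 23.35
position: [0.5906, 0.001, 0.1091]
ee_rot: [-1.302, -1.051, 1.051]
force: [0.6, 0.6, -2.4]
width: 0.459
```

Request:
send_rows:
  steps:
    - [0.3, 0, 0.05, 0, 0]
    - [0.3, 0, 0.05, 0, 0]

```text
clock: 23.6
position: [0.5906, 0.001, 0.1086]
ee_rot: [-1.302, -1.051, 1.051]
force: [-0.5, 0.0, -3.2]
width: 0.459
```

Request:
send_rows:
  steps:
    - [0.3, 0, 0.05, 0, 0]
    - [0.3, 0, 0.05, 0, 0]

```text
clock: 23.85
position: [0.5906, 0.001, 0.1081]
ee_rot: [-1.302, -1.051, 1.051]
force: [0.4, -0.3, -2.4]
width: 0.463
```

Request:
send_rows:
  steps:
    - [0.3, 0, 0.04, 0, 0]
    - [0.3, 0, 0.04, 0, 0]

```text
clock: 24.1
position: [0.5906, 0.001, 0.1077]
ee_rot: [-1.302, -1.051, 1.051]
force: [-1.2, -0.5, -2.5]
width: 0.457
```

Request:
send_rows:
  steps:
    - [0.3, 0, 0.04, 0, 0]
    - [0.3, 0, 0.04, 0, 0]

```text
clock: 24.35
position: [0.5907, 0.001, 0.1075]
ee_rot: [-1.302, -1.051, 1.051]
force: [-0.0, 0.5, -1.0]
width: 0.462
```

Request:
send_rows:
  steps:
    - [0.3, 0, 0.04, 0, 0]
    - [0.3, 0, 0.04, 0, 0]

```text
clock: 24.6
position: [0.5908, 0.001, 0.1072]
ee_rot: [-1.303, -1.051, 1.051]
force: [-0.9, 0.8, 3.0]
width: 0.461
```

Request:
send_rows:
  steps:
    - [0.3, 0, 0.04, 0, 0]
    - [0.3, 0, 0.04, 0, 0]

```text
clock: 24.85
position: [0.5909, 0.001, 0.1071]
ee_rot: [-1.303, -1.052, 1.05]
force: [-3.4, -0.2, 6.4]
width: 0.462
```

The bowl is touched at TCP z about 0.1075 (7.5 mm below the gate contact). With the small forward thrust, this means the bar sits about 2 mm rearward on the slope's edge. I'll ease up and shift 2 mm to the front before releasing.

Request:
send_rows:
  steps:
    - [0.3, 0, -0.06, 0, 0]
    - [0.3, 0, -0.06, 0.1, 0]
    - [0.3, 0, -0.06, 0.2, 0]
    - [0.3, 0, -0.06, 0.2, 0]
    - [0.3, 0, -0.06, 0.2, 0]

```text
clock: 25.48
position: [0.5887, 0.0014, 0.1072]
ee_rot: [-1.303, -1.051, 1.051]
force: [1.0, 0.2, 1.8]
width: 0.459
```

Request:
send_rows:
  steps:
    - [0.3, 0, 0.04, 0, 0]
    - [0.3, 0, 0.06, 0, 0]
    - [0.3, 0, 0.06, 0, 0]

```text
clock: 25.85
position: [0.5888, 0.0014, 0.1069]
ee_rot: [-1.303, -1.051, 1.051]
force: [0.2, -0.2, 6.3]
width: 0.459
```

Now only a vertical force remains, so the bar is on the level floor. Unloading a little, then opening the jaws gently.

Request:
send_rows:
  squeeze: 10
  steps:
    - [0.3, 0, -0.04, 0, 0]
    - [0.3, 0, -0.04, 0, 0]
    - [0.48, 0, -0.04, 0, 0]
    - [0.52, 0, -0.04, 0, 0]
    - [0.56, 0, -0.04, 0, 0]
    - [0.6, 0, -0.04, 0, 0]
    - [0.64, 0, -0.04, 0, 0]
    - [0.66, 0, -0.04, 0, 0]
    - [0.66, 0, -0.04, 0, 0]

```text
clock: 26.98
position: [0.5887, 0.0014, 0.1069]
ee_rot: [-1.302, -1.051, 1.051]
force: [0.2, -0.4, 0.3]
width: 0.661
```

```bash
python3 - <<'E'
from h import *
plan([.5905,.0011,.108],np.radians(77.8))
cv2.imwrite("pics/scene10.png",imaging.get_image("scene"))
crop("pics/scene10.png",310,110,90,100,6,"pics/c19.png")
E
```

```text
t 26.98 pos [0.5887 0.0014 0.1069] jaw deg 77.8 tool y [ 0.  0. -1.] shift cm [ 0.01 -0.11 -0.19] roll about down 0.0001 F [ 0.2 -0.4  0.3] w 0.661 joints [-0.48  0.55  0.57  1.83 -0.37  0.87  1.62]
```

View pics/c19.png

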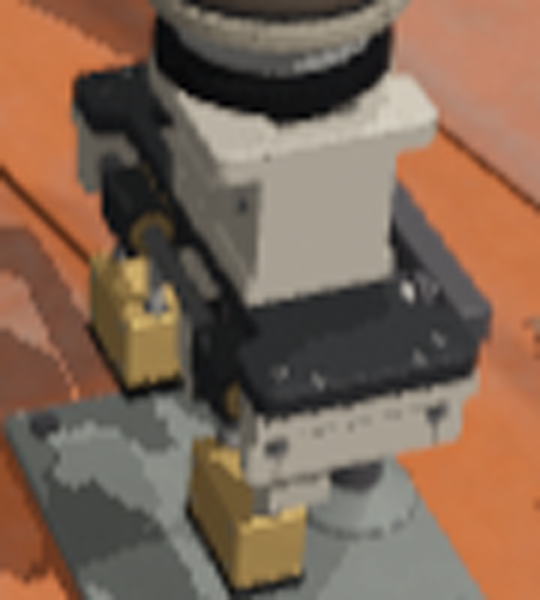

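The fingers are open, the force is zero, and the lock hangs at crop (245,520). Withdrawing straight up, then back.

Request:
send_rows:
  steps:
    - [0.66, 0, -0.5, 0, 0]
    - [0.66, 0, -1.5, 0, 0]
    - [0.66, 0, -3, 0, 0]
    - [0.66, 0, -5, 0, 0]
    - [0.66, 0, -8, 0, 0]
    - [0.66, 0, -12, 0, 0]
    - [0.66, 0, -16, 3, 0]
    - [0.66, 0, -17, 8, 0]
    - [0.66, 0, -17, 14, 0]
    - [0.66, 0, -17, 18, 0]
    - [0.66, 0, -17, 18, 0]
    - [0.66, 0, -17, 18, 0]

```text
clock: 28.52
position: [0.4136, 0.0394, 0.2779]
ee_rot: [-1.303, -1.053, 1.049]
force: [0.2, 0.6, 0.3]
width: 0.658
```

Request:
send_rows:
  steps:
    - [0.66, -5, 0, 0, 0]
    - [0.66, -10, 0, 0, 0]
    - [0.66, -15, 0, 0, 0]
    - [0.66, -20, 0, 0, 0]
    - [0.66, -20, 0, 0, 0]
    - [0.66, -20, 0, 0, 0]
    - [0.66, -20, 0, 0, 0]

```text
clock: 29.4
position: [0.3711, -0.1554, 0.2769]
ee_rot: [-1.302, -1.052, 1.053]
force: [0.6, 0.1, -0.7]
width: 0.666
```

```bash
python3 - <<'E'
from h import *
plan([.5905,.0011,.108],np.radians(77.8))
for n in("scene","top"): cv2.imwrite(f"pics/{n}11.png",imaging.get_image(n))
crop("pics/scene11.png",300,110,110,120,5,"pics/c20.png")
crop("pics/top11.png",240,95,100,95,6,"pics/c21.png")
E
```

```text
t 29.4 pos [ 0.3711 -0.1554  0.2769] jaw deg 77.88 tool y [-0.    -0.001 -1.   ] shift cm [ 19.92  16.88 -18.17] roll about down 0.0014 F [ 0.6  0.1 -0.7] w 0.666 joints [-0.63 -0.05  0.89  2.04  0.04  1.13  1.6 ]
```

View pics/c20.png

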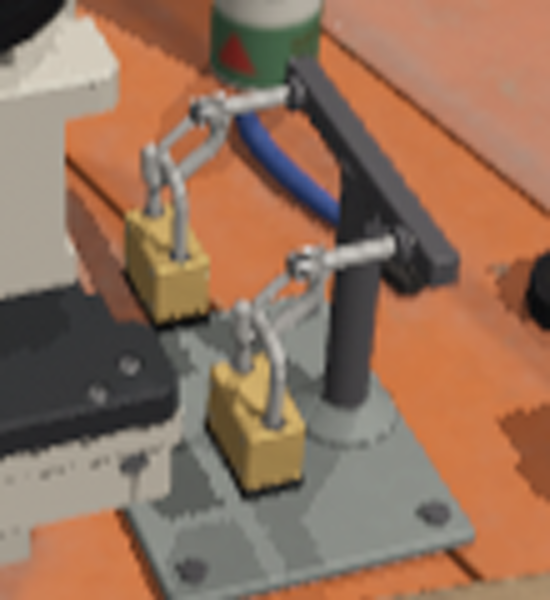

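View pics/c21.png

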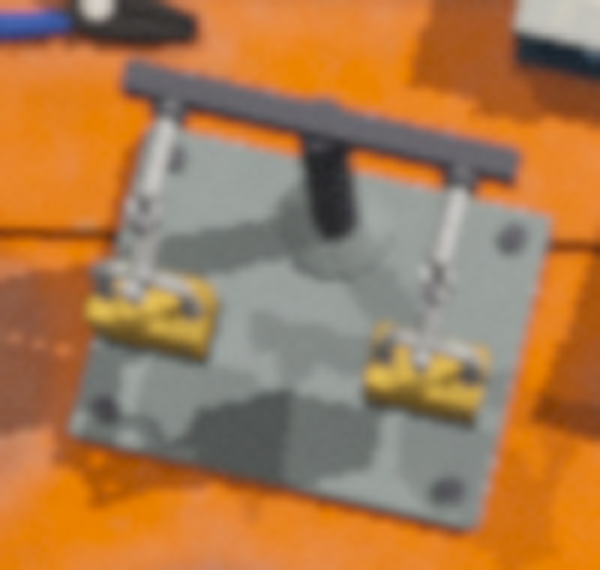

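Both locks hang alike: ours at crop (255,410) with the gate line intact above its shackle, upright; the old one at (165,265) is unmoved, and the gripper is clear. One settle and a rest check, then I hand in.

Request:
send_rows:
  steps:
    - [0.66, 0, 0, 0, 0]
    - [0.66, 0, 0, 0, 0]
    - [0.66, 0, 0, 0, 0]
    - [0.66, 0, 0, 0, 0]
    - [0.66, 0, 0, 0, 0]
    - [0.66, 0, 0, 0, 0]
    - [0.66, 0, 0, 0, 0]
    - [0.66, 0, 0, 0, 0]

```text
clock: 30.5
position: [0.3705, -0.1561, 0.2769]
ee_rot: [-1.302, -1.051, 1.051]
force: [0.2, -0.6, -0.3]
width: 0.658
```

```bash
python3 - <<'E'
from h import *
a=cv2.imread("pics/scene11.png");b=imaging.get_image("scene");cv2.imwrite("pics/scene12.png",b)
print("max change",cv2.absdiff(a,b)[150:215,335:370].max())
o=cv2.imread("pics/scene0.png");print("short lock change",cv2.absdiff(o,b)[290:335,355:400].mean())
print(arm.observe()["clock"],arm.sign_off())
E
```

```text
max change 34
short lock change 6.353086419753087
the job is handed in; nothing more can be done
30.55 None
```

The long-shackle brass padlock now hangs from the formerly empty hook, and I handed the job in at about 30.6 s. No verdict came back.

**What I did:** I gripped the padlock across its legs, brought the loop in over the hook tip from the front and pressed it down. The gate pushed back with about 7–8 N and snapped shut with the bar about 3 mm above the seat. I tugged upward with about 10.6 N net, which I worked out from the wrist force minus the lock's weight, and the gate held. Then I set the bar down on the bowl floor, opened the jaws and withdrew.

**Last checks:** Both pictures showed the lock hanging upright on the hook with the gate closed above it. The other hung lock looked unmoved, and the gripper was clear with zero force.

**What disagreed or stayed uncertain:**
- **Play under the gate:** I measured about 7.5 mm instead of 5 mm. The bar seems to have sat about 2 mm too far back during the tug, so I moved it forward before releasing.
- **Final image comparisons:** These were not exactly zero (a maximum pixel change of 34 at the lock, an average of 6 at the short lock). I took this for noise and the gripper's changed shadow and did not look closer.

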